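Turn the jug's spout to the height gauge

ROBOT

A 6-joint arm with a two-finger parallel gripper is mounted at the origin on the work surface. World frame = base frame: x ahead of the robot, y to its left, z up, the work surface at z = 0. Lengths are in mm, angles in rad, forces in N, time in s.
With the tool pointing down it reaches from about 350 to 850 mm from the base axis. Payload 8.1 kg.
Tool frame: the origin (TCP) lies midway between the tips of the shut fingers; the grasp point (between the pads) lies 19 mm behind it (arm.tcp_to_grasp is the distance from the TCP to the grasp point, in mm); z points along the fingers, y is the line along which they close (so a half turn about z gives the same grasp; the last joint's range is limited). The gripper opens to 85 mm and grips with 20 to 120 N. Pads are 22 mm wide; open, the fingers measure 114 mm over their backs; the gripper's body (76 mm by 85 mm) begins 54 mm behind the grasp point. The pads swing forward as they close: fully open they stand 13 mm farther back than shut.
Start: joints at [-1.433, 0.13, 1.488, -0, 1.523, -0.085], TCP at [132.597, -585.169, 231.292] pointing down, gripper open.
Joint ranges: [-2.96, 2.96], [-0.89, 2.26], [0.02, 2.5], [-1.34, 4.48], [0, 2.73], [-2.66, 2.66]. Speed limits (rad/s): [2.39, 2.39, 2.79, 3.14, 3.14, 3.14].

INTERFACE

Orientations are given as a 3x3 rotation matrix whose columns are the frame's x, y, z axes.
In Python, from bench import telemetry, optics, arm gives the robot as it stands. The module is installed in compiled form; this text tells all that it offers.
- The arm moves only by the shell command python3 -m creep 'ROWS' [FORCE]. ROWS is JSON, a list that holds one entry, the list of rows, each a list of 7 numbers: the shift along the world's x, y, z in mm, then the turn, a rotation vector about the world's x, y, z in degrees, then the closure, from -1 (fully open) to 1 (shut). In form: [[[dx, dy, dz, rx, ry, rz, fingers], ...]]. A call has 1 to 8 rows; each row shifts and turns the commanded pose from where the row before left it; what a row does not reach is not made up. A row lasts 1/10 s, in which the tool goes at most 50 mm and 8.59 degrees, less where a joint would pass 70% of its speed; a pose out of reach is approached as far as the arm can. A call is refused whole if a number of a shift passes 50 or a number of a turn 8.59, either way. A call with a gripper value outside its range is refused whole. The fingers move at their own pace and stop on an object; FORCE is the grip in N (left out, the last holds). Time passes only in rows, so rows that do not move let the fingers close. It gives the time, the measured TCP pose, the force, the opening and the grip force at its end, in the units of the state.
- telemetry.read_state(): the state, without advancing time (a new reading comes with each control period).
- optics.camera(name): name is "side" or "top"; returns a dict with "pixels" (420x560x3 uint8, red, green, blue), "camera_matrix" (3x3 intrinsics, pixels), "R" (3x3) and "t" (3): a world point X has camera coordinates R X + t. Camera axes: x right, y down, z forward; pixel columns grow to the right and rows downward; lengths in mm; the calibration is good to about 2 mm. A picture is of the moment at which its call begins. There is no depth.
- arm.job_done(): hands the job in; it is judged then, once.
Trained networks look in the newest picture that a camera, given by its name, has taken for a name from the list of things; names that differ only in an ending like _2 or _b are one class to them, and where a whole thing is asked for, a point or a joint stands for the part that bears it (a point fixed in the world has none). Each returns a list of dicts, best first, with "p" (0 to 1); they miss things now and then, are a little off and sometimes report something else, mostly with a low value. They report only what shows in the picture. A call takes as long as a camera call. They do not tell look-alikes from the thing itself.
- optics.cut_out(camera, label): "pixels" (420x560 bool, what is visible of it) and "bbox" ([left, top, right, bottom] in pixels, round what is visible of it).
The state is a dict: "clock": time; "q": joint angles; "joint_velocities": joint speeds; "effort": joint torques, N m; "ee_pos": TCP position; "eef_rot": TCP orientation; "wrist_force": force on the tool from outside, world axes, zero at the start; "moment": the same for the moment, N m; "width": finger opening in mm; "gripper_force": force on a finger pad.
Only numpy, scipy, OpenCV 4.12 (cv2) and the standard library are available. Lean on these libraries where they do the work, as an engineer would, in place of code of your own. Each camera call takes 0.05 s, during which the arm holds its last target. There are 200 camera calls.

TASK

Turn the banding wheel by pushing against the edge of its square board with the fingertips, until the pouring spout of the freshly glazed jug standing on it points straight at the tip of the height gauge's needle, then leave it at rest there. Do not touch the jug: it must ride round on the board, upright and in the middle. Leave the other things on the bench where they are.

Things in the scene. Friction and masses are not known exactly. Their poses are not given: they have to be found in the camera images.
- bat_top (a point): Centre of the top face of the square dark-grey plastic board (bat) of the banding wheel, on the wheel's upright axis. Board 200 x 200 mm, 18 mm thick, corners 141 mm from the axis; top face 110 mm above the bench, underside 92 mm. This point's x and y axes run parallel to the board's sides and turn with it; z up.
- wheel (a joint): Angle of the banding wheel with its board, rad, growing anticlockwise seen from above; at 0 the board's sides lie along world x and y. It turns easily both ways, with more than a full turn to spare, and stops as soon as it is no longer pushed (friction 0.1 N m).
- stand: Dark stand of the wheel, fixed to the bench; origin on the wheel's axis at bench level. Foot 70 mm radius, at most 22 mm high, column 20 mm radius; on top a turning round head, 75 mm radius, 80 to 92 mm above the bench, carries the board. Outside the head the space under the board's edge is free.
- jug: White ceramic jug standing loose on the middle of the board, 84 mm tall, body up to 92 mm in diameter, about 0.35 kg, with a V-shaped pouring spout on one side and a loop handle opposite (its outside 77 mm from the jug's axis). Origin: centre of its underside. Its +x axis points to the spout, z up. It turns with the board; not to be touched.
- spout_tip (a point): Tip of the jug's pouring spout, 71 mm from the jug's axis along the jug's +x, 83 mm above its underside. Axes as the jug's.
- needle_tip (a point): Tip of the horizontal needle of the steel height gauge, 193 mm above the bench, 90 mm from the wheel's axis, 19 mm clear of the spout when that points at it. Its +x runs along the needle, away from the wheel's axis, to the post (12 mm thick, 240 mm tall, 210 mm from the axis, foot 40 mm radius); z up. The gauge is fixed to the bench on the side of the wheel far from the robot.
- beaker: White ceramic beaker, 64 mm wide and 80 mm tall, loose on the bench to the robot's right of the wheel. Origin: centre of its underside. To be left alone.
- glaze_jar: Lidded plastic jar, 64 mm in diameter and 85 mm tall, loose on the bench to the right of the wheel. Origin: centre of its underside. To be left alone.
- brush: Brush 170 mm long lying loose on the bench to the left of the wheel. Origin: under its middle. To be left alone.
- bowl: Terracotta bowl, 110 mm wide and 50 mm tall, loose on the bench to the left of the wheel. Origin: centre of its underside. To be left alone.
There are look-alikes about, which are no part of the job. Leave any blue look-alike of the part that bears needle_tip alone.

How it is judged (in metres and radians):
At the end, for the whole second after the job is handed in: The tip of the spout lies within 8 mm to either side of the needle's line, on the needle's side of the wheel; the jug stands upright and at rest on the board, its centre within 20 mm of the board's centre (y of spout_tip in the frame of needle_tip between -0.008 and 0.008 m and x of spout_tip in the frame of needle_tip between -0.045 and 0 m and horizontal distance between jug and bat_top below 0.02 m and height (world z) of jug between 0.105 and 0.115 m and angle between jug's own z axis and vertical below 0.08 rad and angular speed of jug below 0.1 rad/s and linear speed of jug below 0.02 m/s); the robot touches nothing.
It fails at once if the robot touches the jug (contact force between any of the fingers, the arm and jug above 0.3 N).
It fails at once if the jug is lifted or tipped (height (world z) of jug above 0.125 m or angle between jug's own z axis and vertical above 0.25 rad).
It fails at once if one of the other things on the bench is moved or lifted (distance of any of beaker, glaze_jar, brush, bowl from where it was at the start of the episode above 0.025 m).
It also fails if it takes over 64 s, if anything falls off the work surface, if the arm or the gripper's body presses on something with over 40 N, if the wrist force passes 120 N, or if a joint passes its speed limit or range.

## Working session

There is one attempt and no reset: what is moved stays moved. The work goes in short steps, Python scripts to look and compute and a shell command to move; the robot and the scene stay as the last step left them, time stands still between calls to the robot, and variables do not carry over. Pictures are saved under pics/ and viewed, at most 10 in all, crops included, and the job is handed in when it is done.

```bash
mkdir -p pics
python3 - <<'E'
from bench import telemetry, optics, arm
import cv2,numpy as np
for n in("top","side"):
    c=optics.camera(n); cv2.imwrite(f"pics/{n}0.png",c["pixels"][:,:,::-1]); print(n,c["camera_matrix"],c["R"],c["t"])
s=telemetry.read_state(); print(s["clock"],s["ee_pos"],s["eef_rot"],s["width"])
E
```

```text
top [[523.86942618   0.         280.07331705]
 [  0.         523.86942618 208.65440506]
 [  0.           0.           1.        ]] [[-1.00230740e-02 -9.99949697e-01 -3.75572365e-04]
 [-9.94508601e-01  1.00076621e-02 -1.04175283e-01]
 [ 1.04173801e-01 -6.70646623e-04 -9.94558882e-01]] [  11.34356213  435.65518428 1408.32849847]
side [[498.12197004   0.         276.27326911]
 [  0.         498.12197004 211.14823782]
 [  0.           0.           1.        ]] [[-0.97700421 -0.21317014 -0.0046122 ]
 [-0.14774926  0.69244543 -0.7061795 ]
 [ 0.15373008 -0.68925889 -0.70801783]] [ 407.5445713   148.28049867 1324.66929018]
0.1 [ 132.53181385 -584.66678258  230.36782925] [[ 9.75283558e-01  2.20956841e-01 -2.35231362e-04]
 [ 2.20956927e-01 -9.75282193e-01  1.63713140e-03]
 [ 1.32318423e-04 -1.64864333e-03 -9.99998632e-01]] 85.39087681157578
```

View pics/top0.png

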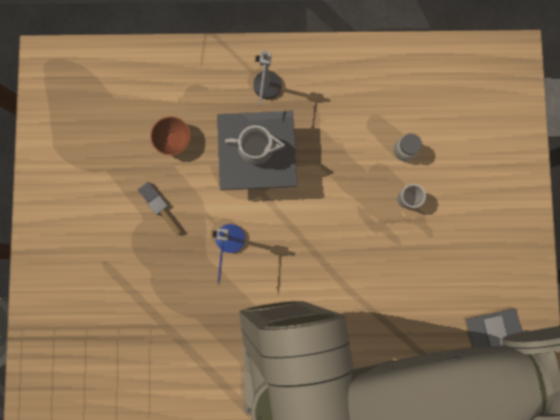

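View pics/side0.png

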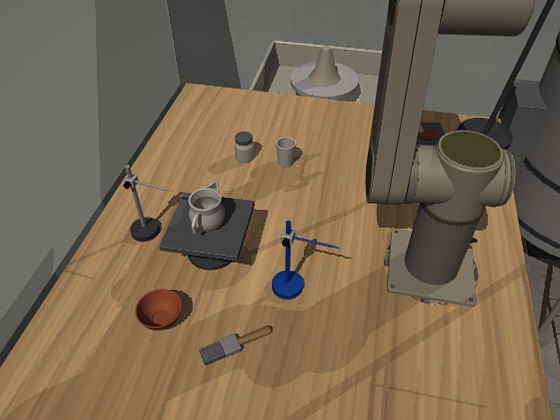

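The top view shows the board around (257,150), with its spout to the right at about (283,145) and the handle to the left. The steel gauge's foot is at (267,85) with its needle tip near (263,97). The blue decoy is at (230,238), the bowl at (171,136), and the jar and beaker at (408,147) and (412,197). I'll measure more precisely next.

```bash
cat > h.py <<'E'
import numpy as np,cv2
from bench import telemetry,optics,arm
def ray(c,uv,z):
    K,R,t=[np.array(c[k]) for k in("camera_matrix","R","t")]
    d=R.T@np.linalg.inv(K)@np.array([uv[0],uv[1],1.]);o=-R.T@t
    return o+d*(z-o[2])/d[2]
def proj(c,X):
    K,R,t=[np.array(c[k]) for k in("camera_matrix","R","t")]
    p=K@(R@np.array(X,float)+t);return p[:2]/p[2]
E
python3 - <<'E'
from h import *
c=optics.camera("top")
for l in("bat_top","jug","needle_tip","stand","wheel","bowl","beaker","glaze_jar","brush"):
    for d in optics.cut_out("top",l)[:2]:
        m=d["pixels"].astype(np.uint8);v,u=np.nonzero(m)
        print(l,round(d["p"],2),np.round(d["bbox"]),u.mean().round(1),v.mean().round(1),ray(c,(u.mean(),v.mean()),60).round(),end=' ')
        if l in("bat_top","wheel"):
            r=cv2.minAreaRect(cv2.findNonZero(m));print([ray(c,p,110).round(1).tolist() for p in cv2.boxPoints(r)],end='')
        print()
im=c["pixels"][40:210,140:320,::-1]
cv2.imwrite("pics/topc.png",cv2.resize(im,None,fx=3.5,fy=3.5,interpolation=cv2.INTER_CUBIC))
c=optics.camera("side");im=c["pixels"][150:290,100:280,::-1]
cv2.imwrite("pics/sidec.png",cv2.resize(im,None,fx=4,fy=4,interpolation=cv2.INTER_CUBIC))
E
```

```text
bat_top 0.66 [216. 112. 297. 190.] 256.9 151.8 [586.  68.  60.] [[678.4, 172.3, 110.0], [685.8, -31.3, 110.0], [482.5, -37.7, 110.0], [475.3, 162.7, 110.0]]
bat_top 0.42 [152. 119. 188. 156.] 170.1 135.7 [633. 302.  60.] [[620.3, 361.8, 110.0], [691.7, 292.4, 110.0], [618.9, 221.3, 110.0], [548.3, 290.7, 110.0]]
jug 0.96 [227. 127. 284. 165.] 256.1 144.2 [607.  70.  60.] 
needle_tip 0.7 [399. 186. 427. 207.] 411.5 195.8 [ 463. -344.   60.] 
needle_tip 0.67 [214. 224. 248. 280.] 228.9 240.4 [349. 143.  60.] 
stand 0.64 [226. 124. 283. 165.] 255.9 144.0 [608.  71.  60.] 
stand 0.57 [217. 110. 298. 191.] 256.7 151.4 [587.  68.  60.] 
wheel 0.73 [219. 111. 297. 191.] 256.9 151.3 [588.  68.  60.] [[680.2, 173.0, 110.0], [687.8, -31.1, 110.0], [481.5, -37.7, 110.0], [474.2, 163.2, 110.0]]
bowl 0.9 [149. 118. 189. 151.] 170.2 135.2 [634. 302.  60.] 
bowl 0.44 [218. 110. 296. 192.] 256.8 151.2 [588.  68.  60.] 
beaker 0.65 [396. 187. 429. 208.] 411.6 196.0 [ 462. -344.   60.] 
glaze_jar 0.65 [394. 136. 422. 158.] 407.0 146.2 [ 598. -337.   60.] 
brush 0.86 [140. 180. 183. 233.] 158.5 204.8 [445. 331.  60.] 
brush 0.27 [226. 127. 285. 165.] 256.1 144.3 [607.  70.  60.]
```

View pics/topc.png

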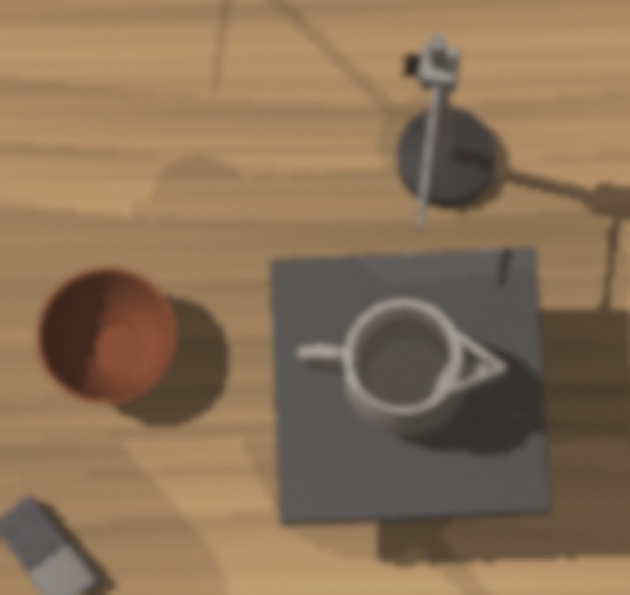

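View pics/sidec.png

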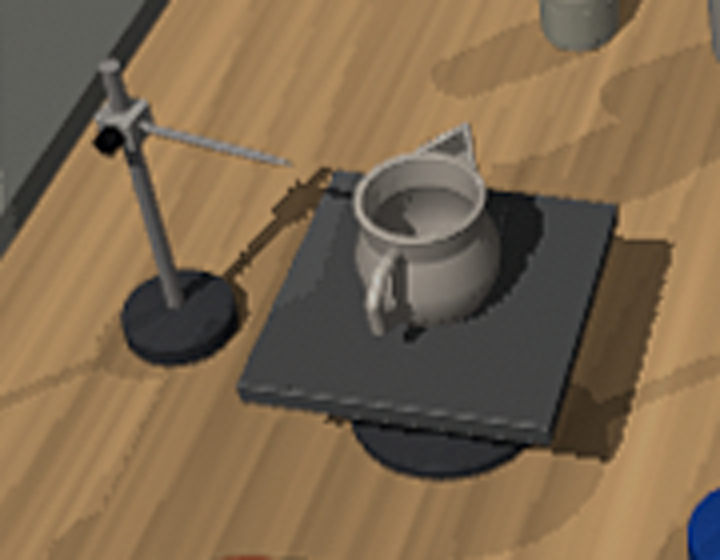

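The top crop puts the needle tip at pixel (260,104.3), the spout tip at (284.9,145.1) and the board corners at (217.4,114.9), (292.9,110.9), (296.9,186.6) and (220.6,189.4). The side crop puts the needle tip at (173,190.5) and the spout at (217.2,181.2).

Run:
```python
from h import *
c=optics.camera("top");s=optics.camera("side")
C=np.array([ray(c,p,110) for p in[(217.4,114.9),(292.9,110.9),(296.9,186.6),(220.6,189.4)]]);ctr=C.mean(0)
print(C.round(1),ctr)
n=ray(c,(260,104.3),193);sp=ray(c,(284.9,145.1),193)
n2=ray(s,(173,190.5),193);sp2=ray(s,(217.2,181.2),193);post=ray(s,(100+168/4,150+305/4),12)
f=ray(c,(266.5,84.5),10);print("post",f,post)
for p in(n,n2,sp,sp2,f,post): d=(p-ctr)[:2];print(p.round(1),np.hypot(*d).round(1),np.degrees(np.arctan2(d[1],d[0])).round(1))
```

```text
[[674.6 168.3 110. ]
 [683.3 -29.1 110. ]
 [483.3 -36.9 110. ]
 [478.  159.6 110. ]] [579.79986053  65.49648113 110.        ]
post [790.2855044   41.78489195  10.        ] [801.47480681  31.19028926  12.        ]
[676.1  53.8 193. ] 97.0 -6.9
[671.7  50.8 193. ] 93.1 -9.1
[573.5  -6.2 193. ] 72.0 -95.1
[573.   -6.2 193. ] 72.0 -95.4
[790.3  41.8  10. ] 211.8 -6.4
[801.5  31.2  12. ] 224.3 -8.8
```

```bash
python3 -m creep '[[[19,35,0,0,0,-1.3,1],[19,35,0,0,0,-1.3,1],[19,35,0,0,0,-1.3,1],[19,35,0,0,0,-1.3,1],[19,35,0,0,0,-1.3,1],[19,35,0,0,0,-1.3,1],[19,35,0,0,0,-1.3,1],[19,35,0,0,0,-1.3,1]]]' 40
python3 -m creep '[[[19,35,0,0,0,0,1],[19,35,0,0,0,0,1],[19,35,0,0,0,0,1],[19,35,0,0,0,0,1],[19,35,0,0,0,0,1],[19,35,0,0,0,0,1],[19,35,0,0,0,0,1],[19,35,0,0,0,0,1]]]'; python3 -m creep '[[[0,0,0,0,0,0,1]]]'
```

```text
clock: 1.55
ee_pos: [285.1, -303.8, 231.5]
eef_rot: [[0.999, 0.04, 0.001], [0.04, -0.999, -0.001], [0.001, 0.001, -1.0]]
wrist_force: [1.7, -0.7, -0.0]
width: -0.0
gripper_force: 0.0
clock: 2.35
ee_pos: [437.2, -23.5, 231.6]
eef_rot: [[0.999, 0.041, 0.001], [0.041, -0.999, -0.0], [0.001, 0.0, -1.0]]
wrist_force: [1.2, -0.6, 0.5]
width: -0.1
gripper_force: 0.0
clock: 2.45
ee_pos: [437.9, -21.3, 231.4]
eef_rot: [[0.999, 0.046, 0.001], [0.046, -0.999, 0.001], [0.001, -0.001, -1.0]]
wrist_force: [-0.2, -0.7, -0.2]
width: -0.0
gripper_force: 0.0
```

```bash
python3 -m creep '[[[0,2,-30,0,0,0,1],[0,2,-30,0,0,0,1],[0,2,-30,0,0,0,1],[0,1,-30,0,0,0,1],[0,0,-21,0,0,0,1],[7,0,0,0,0,0,1],[7,0,0,0,0,0,1],[7,0,0,0,0,0,1]]]'
python3 -m creep '[[[4,0,0,0,0,0,1],[0,0,0,0,0,0,1]]]'
python3 - <<'E'
from h import *
c=optics.camera("side")
cv2.imwrite("pics/side1.png",cv2.resize(c["pixels"][100:300,80:360,::-1],None,fx=2.8,fy=2.8))
E
```

```text
clock: 3.25
ee_pos: [459.7, -18.6, 92.2]
eef_rot: [[0.999, 0.041, 0.003], [0.041, -0.999, -0.0], [0.003, 0.001, -1.0]]
wrist_force: [-0.4, 0.3, -0.6]
width: 0.3
gripper_force: 0.0
clock: 3.45
ee_pos: [463.1, -18.4, 91.6]
eef_rot: [[0.999, 0.041, 0.002], [0.041, -0.999, -0.0], [0.002, 0.0, -1.0]]
wrist_force: [0.2, 0.9, -0.0]
width: -0.1
gripper_force: 0.0
```

View pics/side1.png

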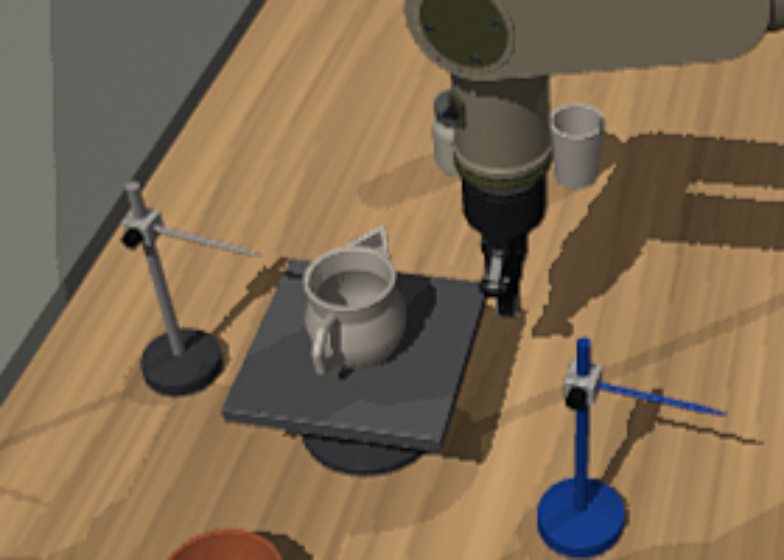

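Fingertips are beside the near-right edge (crop pixel (507,310)), well clear of the jug. Next I'll compute the arc around the wheel's axis.

Run:
```python
import numpy as np
r=np.array([463-580,-18.4-65.5]);a=np.degrees(np.arctan2(r[1],r[0]))+3*np.arange(31);R=np.hypot(*r)
p=R*np.c_[np.cos(np.radians(a)),np.sin(np.radians(a))]
print(R,np.diff(p,axis=0).round(1).tolist())
```

```text
143.9729488480388 [[4.6, -6.0], [4.9, -5.8], [5.2, -5.5], [5.4, -5.2], [5.7, -4.9], [6.0, -4.6], [6.2, -4.3], [6.4, -4.0], [6.6, -3.6], [6.8, -3.3], [6.9, -2.9], [7.1, -2.6], [7.2, -2.2], [7.3, -1.8], [7.4, -1.4], [7.5, -1.0], [7.5, -0.6], [7.5, -0.2], [7.5, 0.2], [7.5, 0.5], [7.5, 0.9], [7.4, 1.3], [7.3, 1.7], [7.2, 2.1], [7.1, 2.5], [7.0, 2.8], [6.8, 3.2], [6.6, 3.6], [6.5, 3.9], [6.2, 4.2]]
```

```bash
python3 -m creep '[[[4,0,0,0,0,0,1],[4.6,-5.8,0,0,0,3,1],[4.9,-5.6,0,0,0,3,1],[5.1,-5.3,0,0,0,3,1],[5.3,-5.0,0,0,0,3,1],[5.6,-4.7,0,0,0,3,1],[5.9,-4.4,0,0,0,3,1],[6.1,-4.1,0,0,0,3,1]]]'
python3 -m creep '[[[6.3,-3.8,0,0,0,3,1],[6.5,-3.5,0,0,0,3,1],[6.6,-3.2,0,0,0,3,1],[6.8,-2.8,0,0,0,3,1],[6.9,-2.5,0,0,0,3,1],[7.1,-2.1,0,0,0,3,1],[7.2,-1.7,0,0,0,3,1],[0,0,0,0,0,0,1]]]'
python3 - <<'E'
from h import *
c=optics.camera("side");t=optics.camera("top")
a=cv2.resize(c["pixels"][110:290,90:290,::-1],None,fx=2,fy=2);b=cv2.resize(t["pixels"][40:220,160:360,::-1],None,fx=2,fy=2)
cv2.imwrite("pics/both2.png",np.hstack([a,b]))
E
```

```text
clock: 4.3
ee_pos: [503.0, -53.7, 90.3]
eef_rot: [[0.917, 0.398, -0.001], [0.398, -0.917, -0.001], [-0.001, 0.0, -1.0]]
wrist_force: [-1.9, -2.1, 1.2]
width: 0.1
gripper_force: 1.3
clock: 5.1
ee_pos: [551.2, -73.3, 90.5]
eef_rot: [[0.714, 0.7, 0.001], [0.7, -0.714, -0.0], [0.0, 0.001, -1.0]]
wrist_force: [-0.4, 0.3, -0.8]
width: -0.0
gripper_force: 0.0
```

View pics/both2.png

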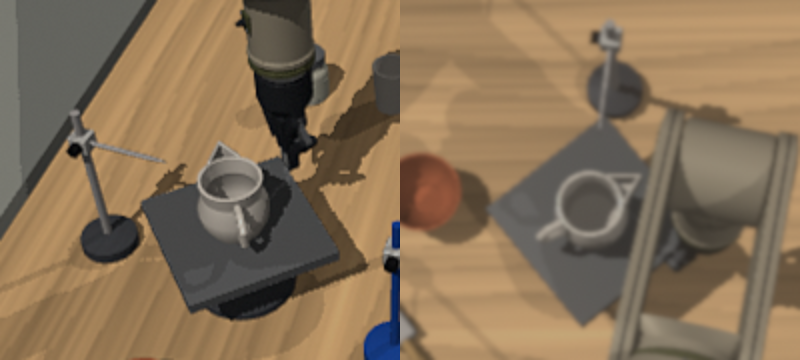

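The board and jug are turning together. The spout is now at top pixel (278.5,129), roughly halfway to the needle tip at (260,104). I'll continue the sweep.

```bash
python3 -m creep '[[[7.2,-1.0,0,0,0,3,1],[7.3,-0.6,0,0,0,3,1],[7.3,-0.3,0,0,0,3,1],[7.3,0.1,0,0,0,3,1],[7.3,0.5,0,0,0,3,1],[7.3,0.9,0,0,0,3,1],[7.2,1.3,0,0,0,3,1],[7.1,1.7,0,0,0,3,1]]]'
python3 -m creep '[[[7.0,2.1,0,0,0,3,1],[4.7,1.7,0,0,0,2,1],[0,0,0,0,0,0,1]]]'
python3 - <<'E'
from h import *
c=optics.camera("side");t=optics.camera("top")
a=cv2.resize(c["pixels"][150:290,100:240,::-1],None,fx=2.8,fy=2.8);b=cv2.resize(t["pixels"][70:210,200:340,::-1],None,fx=2.8,fy=2.8)
cv2.imwrite("pics/both3.png",np.hstack([a,b]))
E
```

```text
clock: 6.0
ee_pos: [608.8, -71.1, 90.6]
eef_rot: [[0.368, 0.93, 0.001], [0.93, -0.368, -0.002], [-0.001, 0.001, -1.0]]
wrist_force: [0.9, -6.0, 1.1]
width: -0.1
gripper_force: 2.5
clock: 6.3
ee_pos: [620.6, -66.3, 90.6]
eef_rot: [[0.287, 0.958, 0.001], [0.958, -0.287, -0.0], [-0.0, 0.001, -1.0]]
wrist_force: [0.1, -2.7, 0.4]
width: -0.3
gripper_force: 0.7
```

View pics/both3.png

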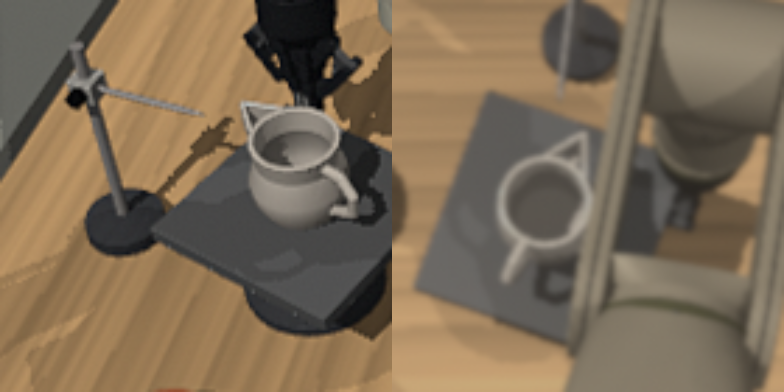

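```bash
cat > an.py <<'E'
from h import *
ctr=np.array([580,65.5])
def go(spt,sps,nt,ns,na_t,na_s):
    c=optics.camera("top");s=optics.camera("side")
    for nm,cam,a,b,e in(("top",c,spt,nt,na_t),("side",s,sps,ns,na_s)):
        S,N,E=[ray(cam,p,193)[:2] for p in(a,b,e)]
        d=lambda v:np.degrees(np.arctan2(v[1],v[0])).round(1)
        print(nm,"spout",S.round(1),np.hypot(*(S-ctr)).round(1),d(S-ctr),"needle",N.round(1),np.hypot(*(N-ctr)).round(1),d(N-ctr),"line",d(E-N))
E
python3 - <<'E'
from an import *
go((268.9,118.2),(186.8,186.8),(260.3,104),(172.6,190.6),(265.1,65),(137.5,182.9))
E
```

```text
top spout [640.9  32.2] 69.4 -28.6 needle [676.9  53.1] 97.7 -7.3 line -7.2
side spout [642.3  30.4] 71.5 -29.4 needle [672.6  51.4] 93.7 -8.7 line -5.1
```

```bash
python3 -m creep '[[[6.8,2.2,0,0,0,3,1],[6.7,2.6,0,0,0,3,1],[6.6,2.9,0,0,0,3,1],[6.4,3.3,0,0,0,3,1],[6.2,3.6,0,0,0,3,1],[4,2.6,0,0,0,2,1],[2,1.3,0,0,0,1,1],[0,0,0,0,0,0,1]]]'
python3 - <<'E'
from h import *
c=optics.camera("side");t=optics.camera("top")
a=cv2.resize(c["pixels"][160:260,110:210,::-1],None,fx=4,fy=4);b=cv2.resize(t["pixels"][70:170,215:315,::-1],None,fx=4,fy=4)
cv2.imwrite("pics/both4.png",np.hstack([a,b]))
E
```

```text
clock: 7.3
ee_pos: [658.9, -47.7, 90.2]
eef_rot: [[-0.023, 1.0, -0.0], [1.0, 0.023, 0.0], [0.0, -0.0, -1.0]]
wrist_force: [1.3, -1.3, 0.1]
width: -0.1
gripper_force: 0.7
```

View pics/both4.png

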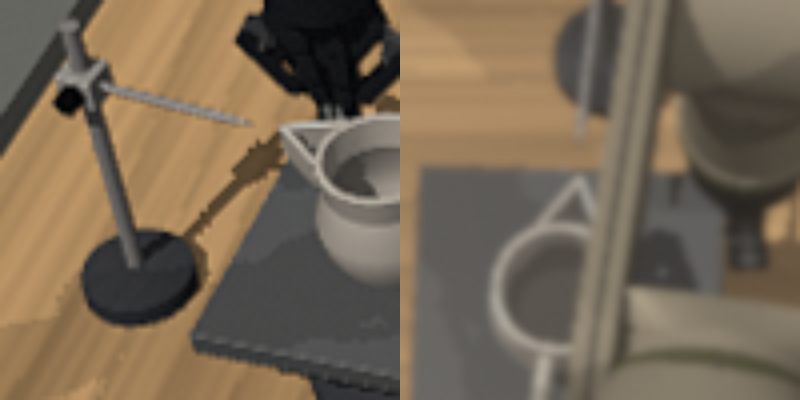

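The spout tip is now at top pixel (260,114.5) and side pixel (180.8,192). The needle tip is at (260.3,104.5) and (172.5,190.8).

Run:
```python
from an import *
go((260,114.5),(180.75,192),(260.25,104.5),(172.5,190.75),(265.1,65),(137.5,182.9))
```

```text
top spout [650.5  54. ] 71.4 -9.3 needle [675.6  53.2] 96.4 -7.3 line -7.2
side spout [650.7  52. ] 71.9 -10.8 needle [672.6  52. ] 93.6 -8.3 line -5.4
```

```bash
python3 -m creep '[[[2,1.4,0,0,0,1,1],[2,1.4,0,0,0,1,1],[0,0,0,0,0,0,1],[0,-8,0,0,0,0,1],[0,-20,0,0,0,0,1],[0,-30,0,0,0,0,1],[0,-30,10,0,0,0,1],[0,-30,30,0,0,0,1]]]'
python3 -m creep '[[[0,-20,40,0,0,0,1],[0,0,40,0,0,0,1],[-20,0,20,0,0,0,1],[0,0,0,0,0,0,1],[0,0,0,0,0,0,1],[0,0,0,0,0,0,1]]]'
python3 - <<'E'
from h import *
c=optics.camera("side");t=optics.camera("top")
a=cv2.resize(c["pixels"][160:260,110:210,::-1],None,fx=4,fy=4);b=cv2.resize(t["pixels"][80:180,215:315,::-1],None,fx=4,fy=4)
cv2.imwrite("pics/both5.png",np.hstack([a,b]))
E
```

```text
clock: 8.3
ee_pos: [659.9, -164.9, 126.4]
eef_rot: [[-0.058, 0.998, -0.007], [0.998, 0.058, 0.002], [0.002, -0.007, -1.0]]
wrist_force: [0.5, -0.4, 0.0]
width: -0.1
gripper_force: 0.0
clock: 8.9
ee_pos: [642.2, -183.4, 228.3]
eef_rot: [[-0.058, 0.998, -0.003], [0.998, 0.058, 0.001], [0.001, -0.002, -1.0]]
wrist_force: [0.7, 0.3, -0.2]
width: 0.0
gripper_force: 0.0
```

View pics/both5.png

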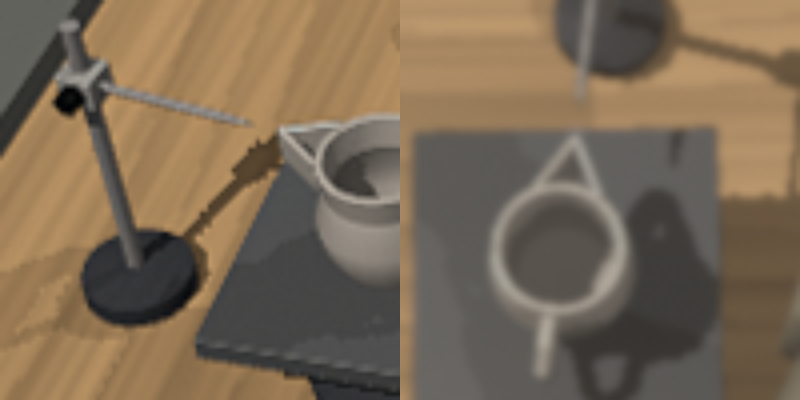

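The spout at crop (574,137) and the handle at (542,375) both lie on the extended needle line to within about 2 crop pixels (about 1.3 mm). The arm is clear, so I'm handing the job in.

```bash
python3 -c "
from bench import arm
print(arm.job_done())"
```

```text
the job is handed in; nothing more can be done
None
```

The job is handed in: the jug's spout points at the height gauge's needle tip, about 1–2 mm off its line in the last top picture, with the arm clear and the wheel at rest; no verdict was returned.

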